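# Hang a specimen tray bracket on its slotted display stand

### The job

Hang the tray bracket on the slotted display stand: put its two claws into the top two slots and press it down gently until it has gone past the spring catch and sits fully home, then let go. Do not force it against the stand, and leave the jar, the glass dish and the slide box where they are.

Things in the scene. Friction and masses are not known exactly. Their poses are not given: they have to be found in the camera images.
- bracket: (Sizes in mm.) Grey tray bracket, 0.2-0.3 kg, loose on its underside. Origin: foot of the back plate's rear face, mid-width. x along the arm away from the claws, z up. Back plate x 0..6, 24 wide, 91 high. Web 10 thick (y), x 6..109, z 0..46: grip it here. Round tray, radius 42, 10 high, centred at x 150. Two claws stick out of the rear face. Centre of mass near x 70.
- grip (a point): Point in the middle of the bracket's web where it is best gripped from above across the 10 mm thickness: 80 mm along x, 32 mm above the bracket's underside.
- pad (a point): (mm) Place to press on: top of the bracket's ledge (24 wide, x 0..30 out from the back plate's rear face, top 91 above the underside). The point is 18 out from the rear face, mid-width.
- claw (a point): (mm) Underside of the upper claw's neck where it leaves the rear face, 77 above the bracket's underside; the lower claw is the same 59 below. Claws are 6 wide (y), stick out 12 (upper 15, with a bump). Neck 8 high; the hook at its end hangs 15 below the neck's underside, leaving a 5.5 gap to the back plate for the 4 thick strip.
- stand: (mm) Fixed stand: base 135 x 120 x 14, dark steel channel 42 wide, 238 high, closed in front by a white strip (4 thick, 36 wide, top at 232) with a column of three slots, each 9 wide, 38 high, 59 apart; use the top two. Origin: on the bench straight below the strip's front face, mid-channel; x points straight out of that face (as the hung bracket's arm does), z up.
- upper_slot (a point): Nominal centre of the top slot at the strip's front face, 196 mm above the bench; the next slot is 59 below. The strip was clipped in by hand: its slots and catch really sit up to 4 mm higher or lower and up to 4.5 mm to either side (along y) of what is stated; this is not in the poses and must be felt (claws met by solid strip: step sideways) or seen.
- entry (a point): Nominal place for the bracket's origin when its claws have been pushed straight in (along the stand's -x, bracket level and aligned) until the back plate meets the strip: 122 mm above the bench, 22 above home. Lowered 8 to 17 from here the upper claw rests on a spring catch behind the top slot; let go, it stays hanging there, 10 too high.
- home (a point): Nominal place of the bracket's origin when home: at the strip's face, 100 mm above the bench (really up to 4 higher or lower, 6 to either side). Pushing down with about 5 to 10 N takes it past the catch; about 10 lower the claws' necks sit on the slots' lower edges, a hard stop. Pressing with over about 15 N risks bending the strip.
- catch (a joint): Sprung nose of the catch inside the stand, behind the top slot (metres, not visible from outside): 0 = sprung forward, its state before the bracket and again when the bracket is home; about 0.002 to 0.004 = held back by the claw's bump that is passing it.
- jar: Bystander: amber jar with black lid, radius 30, 95 mm high, origin at its underside's centre. Leave alone.
- dish: Bystander: round glass dish, radius 45, 22 mm high, origin at its underside's centre. Leave alone.
- slidebox: Bystander: wooden slide box 87 x 62 x 36 mm, origin at its underside's centre. Leave alone.

How it is judged:
By the outcome, as a careful person would: the job done as asked, in the order asked, and still so for the second after the job is handed in, with the robot touching nothing.
It also fails if it takes over 54 s, if anything falls off the work surface, if the arm or the gripper's body presses on something with over 40 N, if the wrist force passes 120 N, or if a joint passes its speed limit or range.

### The arm

A 6-joint arm with a two-finger parallel gripper is mounted at the origin on the work surface. World frame = base frame: x ahead of the robot, y to its left, z up, the work surface at z = 0. Lengths are in m, angles in rad, forces in N, time in s.
With the tool pointing down it reaches from about 0.3 to 0.75 m from the base axis. Payload 8.5 kg.
Tool frame: the origin (TCP) lies at the very end of the fingers, on their centre line; the grasp point (between the pads) lies 19 mm behind it; z points along the fingers, y is the line along which they close (so a half turn about z gives the same grasp; the last joint's range is limited). The gripper opens to 88 mm and grips with 3 to 60 N. Pads are 18 mm wide; open, the fingers measure 123 mm over their backs; the gripper's body (75 mm by 187 mm) begins 45 mm behind the grasp point.
Start: joints at [1.126, 0.381, 1.297, -0, 1.464, -0.215], TCP at [0.125, 0.536, 0.239] pointing down, gripper open.
Joint ranges: [-3.11, 3.11], [-0.89, 2.33], [0.22, 2.48], [-1.42, 4.56], [0.17, 2.85], [-2.88, 2.88]. Speed limits (rad/s): [2.39, 2.39, 3.14, 3.14, 3.14, 3.14].

### API

Orientations are given as [roll, pitch, yaw] about the fixed x, y, z axes, in that order (R = Rz(yaw) Ry(pitch) Rx(roll)).
In Python, from rig import env, snapshot, hand_in gives the robot as it stands. The module is installed in compiled form; this text tells all that it offers. Calls block until the motion is done:
- env.move_ptp(position, orientation): joint-space move of the TCP to a pose.
- env.servo_line(position, frame=None, rate=0.15): straight line of the TCP; frame=None keeps the orientation; rate is the mean speed in m/s.
- env.goto_joints(angles): joint-space move.
- env.gripper_open() and env.close_gripper(strength=None): open the fingers fully, or close them until they stop; strength is the grip in N (None keeps the last).
- env.wait(seconds).
- env.ik(position, orientation): joint angles nearest the present ones, or None.
- env.get_state(): the state.
- snapshot(name): name is "scene" or "top" or "wrist"; returns a dict with "image" (420x560x3 uint8, red, green, blue), "mtx" (3x3 intrinsics, pixels), "k1" (the pictures are not rectified: a ray, as slopes to the right and down, at radius r is drawn at 1 + k1 r^2 times it, then the intrinsics apply), "R" (3x3) and "t" (3): a world point X has camera coordinates R X + t. Camera axes: x right, y down, z forward; pixel columns grow to the right and rows downward; lengths in m; the calibration is good to about 2 mm. A picture is of the moment at which its call begins. There is no depth.
A pose or a line that the arm cannot do raises env.PlanningError and nothing moves.
- hand_in(): hands the job in, once; it reports no verdict.
The state is a dict: "time": time; "q": joint angles; "joint_velocities": joint speeds; "joint_efforts": joint torques, N m; "position": TCP position; "tool_rot": TCP orientation; "contact_force": force on the tool from outside, world axes, zero at the start; "torque": the same for the moment, N m; "opening": finger opening in m.
Only numpy, scipy, OpenCV 4.12 (cv2) and the standard library are available. Lean on these libraries where they do the work, as an engineer would, in place of code of your own. Each camera call takes 0.05 s, during which the arm holds its last target. There are 200 camera calls.

## Working session

There is one attempt and no reset: what is moved stays moved. The work goes in short steps, each a Python script; the robot and the scene stay as the last script left them, time stands still between calls to the robot, and variables do not carry over. Pictures are saved under pics/ and viewed, on a budget of 10 in all, crops included, one or two more only if the job needs it, and the job is handed in when it is done.

```bash
mkdir -p pics; cat > h.py <<'E'
import numpy as np, cv2
from rig import env, snapshot, hand_in
def save(n,f):
    s=snapshot(n); cv2.imwrite(f'pics/{f}.png',s['image'][:,:,::-1]); np.savez(f'pics/{f}.npz',**s); return s
def load(f): return dict(np.load(f'pics/{f}.npz'))
def ray(s,uv):
    uv=np.atleast_2d(uv).astype(float); K=s['mtx']
    d=np.c_[(uv[:,0]-K[0,2])/K[0,0],(uv[:,1]-K[1,2])/K[1,1]]; x=d.copy()
    for _ in range(20): x=d/(1+s['k1']*(x**2).sum(1,keepdims=True))
    R=s['R']; return -R.T@s['t'], np.c_[x,np.ones(len(x))]@R
def onz(s,uv,z):
    c,d=ray(s,uv); return c+d*((z-c[2])/d[:,2])[:,None]
def proj(s,X):
    p=np.atleast_2d(X)@s['R'].T+s['t']; x=p[:,:2]/p[:,2:]
    x=x*(1+s['k1']*(x**2).sum(1,keepdims=True)); K=s['mtx']
    return np.c_[x[:,0]*K[0,0]+K[0,2],x[:,1]*K[1,1]+K[1,2]]
def tri(s1,a,s2,b):
    c1,d1=ray(s1,a);c2,d2=ray(s2,b);out=[]
    for u,v in zip(d1,d2):
        k=np.linalg.lstsq(np.c_[u,-v],c2-c1,rcond=None)[0]
        p,q=c1+k[0]*u,c2+k[1]*v; out.append(np.r_[(p+q)/2,np.linalg.norm(p-q)])
    return np.array(out)
def st():
    s=env.get_state(); print('t%.2f'%s['time'],'p',np.round(s['position'],4),'F',np.round(s['contact_force'],2),'T',np.round(s['torque'],2),'op%.4f'%s['opening']); return s
E
python3 - <<'E'
from h import *
for n in('top','scene'):
    s=save(n,n+'0'); print(n,-s['R'].T@s['t'],s['mtx'][0,0],s['k1'])
s=st();print(s['tool_rot'])
E
```

```text
top [0.48245488 0.02160901 1.35200848] 488.12348735561807 -0.17152646758973936
scene [ 1.19778316 -0.05508947  0.77214954] 382.92167082976147 0.017780535144223827
t0.10 p [0.1252 0.5353 0.2382] F [-0.31 -0.3   0.6 ] T [0.05 0.01 0.02] op0.0881
[-3.14025529e+00 -2.97278488e-04  2.91176875e+00]
```

View pics/top0.png

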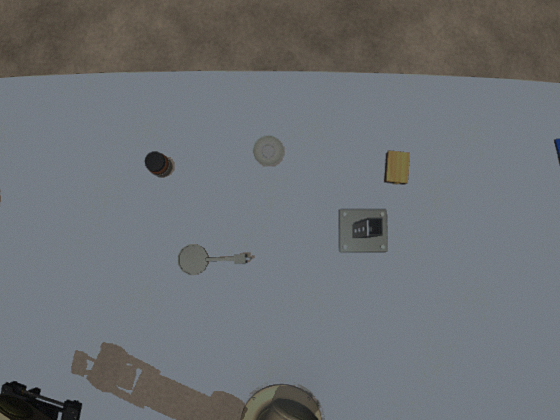

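View pics/scene0.png

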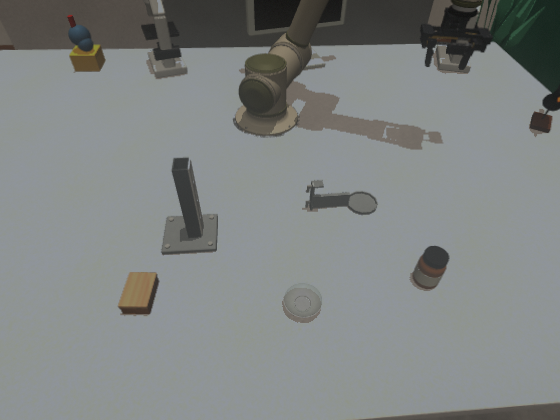

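Top view: bracket tray at (193,260), claws at (250,257), so the arm points to +y. The stand's base is at (363,230), with the strip on its left (+y) side. The jar (158,164), dish (268,151) and box (397,167) are farther out. In the scene view, the stand is at (190,200) and the bracket at (340,200). I'll enlarge both.

```bash
python3 - <<'E'
from h import *
a=load('top0')['image'];b=load('scene0')['image']
f=lambda i,x,y,w,h:cv2.resize(i[y:y+h,x:x+w],(400,300),interpolation=cv2.INTER_CUBIC)
g=lambda i:np.clip(i.astype(float)*1.5,0,255).astype('uint8')
o=np.vstack([np.hstack([f(a,172,225,100,75),f(a,320,195,80,60)]),np.hstack([f(b,300,165,100,75),f(b,130,140,160,120)])])
cv2.imwrite('pics/c1.png',g(o)[:,:,::-1])
E
```

```text
(no output)
```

View pics/c1.png

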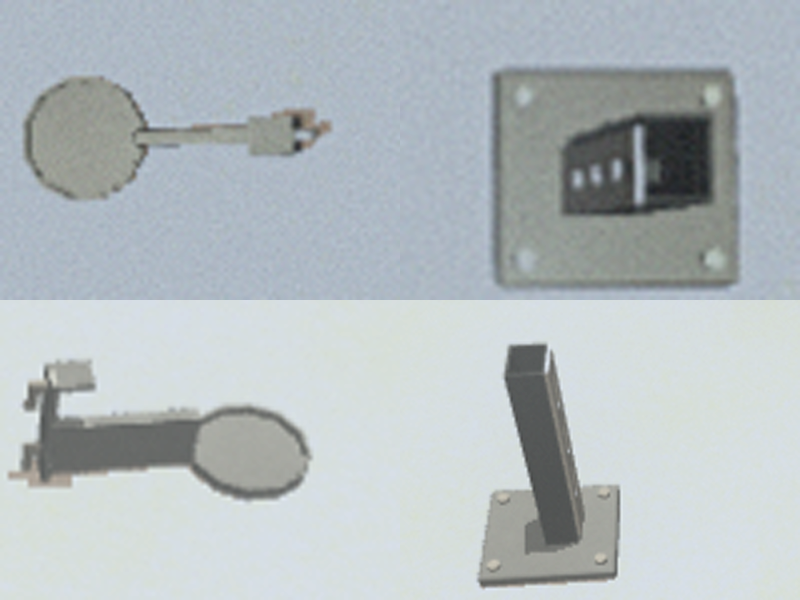

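```bash
python3 - <<'E'
from h import *
s=load('top0');c=load('scene0')
def P(x,y,ox,oy,k): return [ox+(x+.5)/k-.5,oy+(y+.5)/k-.5]
tray=onz(s,P(86,138,172,225,4),.010)[0]; led=onz(s,P(270,135,172,225,4),.091)[0]
print('tray',tray,'ledge',led,'dist(135)',np.linalg.norm((tray-led)[:2]))
d=(tray-led)[:2];print('yaw',np.degrees(np.arctan2(d[1],d[0])))
b=onz(s,[P(*p,320,195,5) for p in[(123,95),(312,95),(123,262),(313,260)]],.016);print('bolts',b)
print('corners',onz(s,[P(*p,320,195,5) for p in[(97,72),(333,72),(97,283),(335,283)]],.014))
st_=onz(s,[P(*p,320,195,5) for p in[(240,114),(240,160),(240,207)]],.232);print('strip top',st_)
# slots: intersect with plane y=strip face
yf=st_[1,1]
C,D=ray(s,[P(*p,320,195,5) for p in[(177,180),(197,175),(217,170)]])
print('slots',C+D*((yf-C[1])/D[:,1])[:,None])
# scene: tray + ledge check
print('tray sc',onz(c,P(250,152,300,165,4),.010),'ledge sc',onz(c,P(70,75,300,165,4),.091))
E
```

```text
tray [0.45641477 0.24370045 0.01      ] ledge [0.46105243 0.11118308 0.091     ] dist(135) 0.1325985015819108
yaw 92.00434318435381
bolts [[ 0.58401674 -0.17146137  0.016     ]
 [ 0.58458441 -0.2773278   0.016     ]
 [ 0.49206931 -0.17107193  0.016     ]
 [ 0.49320865 -0.27699565  0.016     ]]
corners [[ 0.59683315 -0.15735162  0.014     ]
 [ 0.59763533 -0.28984315  0.014     ]
 [ 0.48053771 -0.15694526  0.014     ]
 [ 0.48050164 -0.28975268  0.014     ]]
strip top [[ 0.55905867 -0.19493067  0.232     ]
 [ 0.53771139 -0.19474454  0.232     ]
 [ 0.51595582 -0.19458086  0.232     ]]
slots [[ 0.53562363 -0.19474454  0.05485219]
 [ 0.53566922 -0.19474454  0.11671306]
 [ 0.53570818 -0.19474454  0.17304695]]
tray sc [[0.46332913 0.24196896 0.01      ]] ledge sc [[0.46299116 0.10768225 0.091     ]]
```

```bash
python3 - <<'E'
from h import *
from scipy.spatial.transform import Rotation as Ro
s=snapshot('wrist');t=env.get_state()
Rt=Ro.from_euler('xyz',t['tool_rot']).as_matrix()
c=-s['R'].T@s['t'];print('cam in tool',Rt.T@(c-t['position']),'fwd',Rt.T@s['R'][2],'right',Rt.T@s['R'][0],s['mtx'][0,0],s['k1'])
for y in(92,-88):
  print(y,env.ik([.459,.176,.15],[np.pi,0,np.radians(y)]),env.ik([.5375,-.115,.15],[np.pi,0,np.radians(y)]))
E
```

```text
cam in tool [ 0.07657183 -0.00080814 -0.14457787] fwd [-2.98029992e-01 -9.72458338e-05  9.54556501e-01] right [8.92237563e-04 9.99999530e-01 3.80448241e-04] 356.027308397399 -0.06086017677123355
92 [ 1.24792787e-01  3.69310463e-01  1.59949308e+00 -4.44089210e-16
  1.17278911e+00  8.98862015e-02] [-0.42620484  0.46022467  1.44099235  0.          1.24037563 -0.46111142]
-88 None [-4.26204839e-01  4.60224672e-01  1.44099235e+00 -4.44089210e-16
  1.24037563e+00  2.68048123e+00]
```

```bash
python3 - <<'E'
from h import *
from scipy.spatial.transform import Rotation as Ro
o=[np.pi,np.radians(33),np.radians(90)]
Rt=Ro.from_euler('xyz',o).as_matrix()
p=np.array([.5365,.045,.36])-Rt@[.0766,-.0008,-.1446];print(p)
env.move_ptp(p,o);env.wait(.2);st()
s=save('wrist','w1')
env.move_ptp([.459,.176,.16],[np.pi,0,np.radians(92)]);env.wait(.3);st()
b=save('wrist','w2')
o=np.hstack([s['image'],b['image']])
o=cv2.resize(np.vstack([s['image'][:, :],])[60:360,130:430],(600,600),interpolation=cv2.INTER_CUBIC)
cv2.imwrite('pics/w1c.png',o[:,:,::-1])
E
```

```text
[ 0.5373     -0.09799697  0.28044759]
t2.99 p [ 0.5374 -0.0976  0.2805] F [ 1.11 -0.35  0.19] T [ 0.17  0.05 -0.03] op0.0880
t4.49 p [0.4593 0.1757 0.1601] F [ 0.34 -0.56  0.4 ] T [-0.06  0.06  0.02] op0.0879
```

View pics/w1c.png

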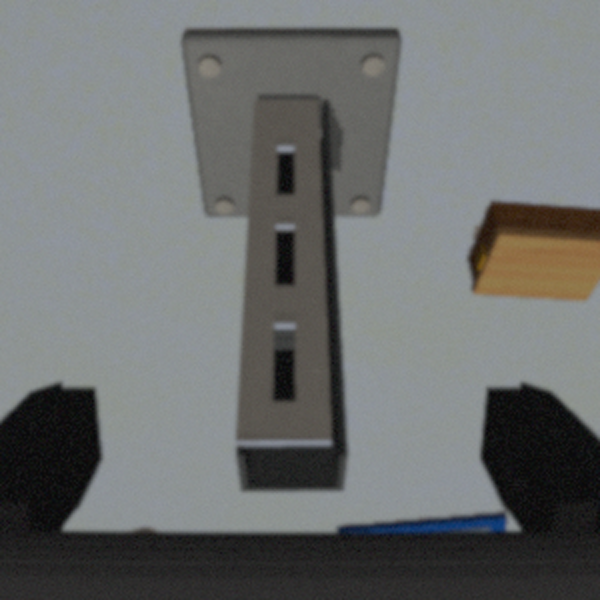

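View pics/w2.png

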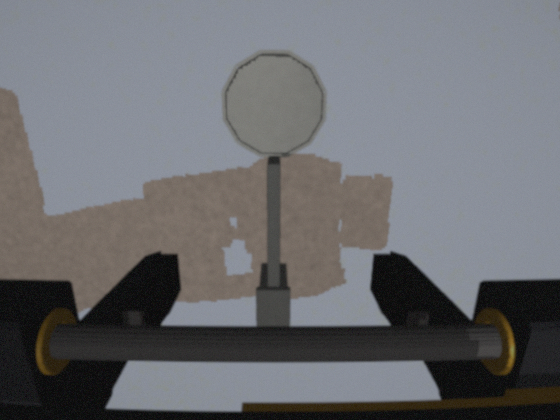

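w1 (2x crop) shows the strip with its slots. The top slot spans columns 273–295 and rows 322–401 in the crop, and the catch nose is visible inside it. The next slot is at columns 276–294, rows 224–284. In w2 the tray is at (274,103) and the web runs straight down column 273. I'll measure these to subpixel.

```bash
python3 - <<'E'
from h import *
s=load('w1');g=s['image'].astype(float).mean(2)
def edges(p,n=4,o=0):
    d=np.gradient(p);r=[]
    for i in range(1,len(d)-1):
        if abs(d[i])>4 and abs(d[i])>=abs(d[i-1]) and abs(d[i])>abs(d[i+1]):
            a,b,c=abs(d[i-1:i+2]);r.append((round(o+i+.5*(a-c)/(a-2*b+c),2),round(d[i],1)))
    return r
print('col',edges(g[100:300,270:274].mean(1),o=100))
for nm,r in(('top',slice(240,256)),('mid',slice(178,198)),('low',slice(139,152)),):
    print(nm,edges(g[r,240:310].mean(0),o=240))
for r in (225,262,277,205,130): print(r,edges(g[r-2:r+3,235:315].mean(0),o=235))
# bracket w2
b=load('w2');gb=b['image'].astype(float).mean(2)
for r in(175,200,225,250,268): print('web',r,edges(gb[r-2:r+3,255:295].mean(0),o=255))
for r in(300,315): print('led',r,edges(gb[r-3:r+4,245:305].mean(0),o=245))
print('led front', edges(gb[150:328,268:278].mean(1),o=150))
im=b['image'][:170].astype(int); m=((im[:,:,2]-im[:,:,0]<12)&(im[:,:,0]-im[:,:,2]<25)).astype('uint8')
m=cv2.morphologyEx(m,cv2.MORPH_OPEN,np.ones((15,15)))
cs=max(cv2.findContours(m,0,1)[0],key=cv2.contourArea);print('tray',cv2.minEnclosingCircle(cs),cv2.fitEllipse(cs))
E
```

```text
col [(np.float64(106.6), np.float64(-12.5)), (np.float64(109.64), np.float64(5.8)), (np.float64(132.12), np.float64(21.2)), (np.float64(136.06), np.float64(-40.0)), (np.float64(156.45), np.float64(19.4)), (np.float64(171.35), np.float64(18.9)), (np.float64(175.24), np.float64(-36.7)), (np.float64(201.73), np.float64(21.0)), (np.float64(220.85), np.float64(21.4)), (np.float64(224.48), np.float64(-26.1)), (np.float64(234.82), np.float64(-16.1)), (np.float64(259.81), np.float64(20.5)), (np.float64(279.36), np.float64(20.4)), (np.float64(283.01), np.float64(-33.0))]
top [(np.float64(249.27), np.float64(-19.2)), (np.float64(266.78), np.float64(-22.6)), (np.float64(276.51), np.float64(20.3)), (np.float64(294.56), np.float64(-19.0)), (np.float64(300.9), np.float64(33.2))]
mid [(np.float64(252.61), np.float64(-18.2)), (np.float64(267.84), np.float64(-22.8)), (np.float64(276.42), np.float64(20.1)), (np.float64(292.04), np.float64(-18.8)), (np.float64(297.55), np.float64(31.7))]
low [(np.float64(254.81), np.float64(-5.8)), (np.float64(268.68), np.float64(-20.8)), (np.float64(276.3), np.float64
[... 1158 characters left out ...]
eb 268 [(np.float64(260.69), np.float64(-22.9)), (np.float64(267.03), np.float64(13.0)), (np.float64(279.36), np.float64(-11.9)), (np.float64(285.94), np.float64(21.1))]
led 300 [(np.float64(255.7), np.float64(-25.1)), (np.float64(289.86), np.float64(22.9))]
led 315 [(np.float64(255.76), np.float64(-24.9)), (np.float64(289.74), np.float64(24.5))]
led front [(np.float64(151.61), np.float64(-9.3)), (np.float64(156.03), np.float64(-22.3)), (np.float64(163.8), np.float64(10.6)), (np.float64(286.1), np.float64(-10.8)), (np.float64(289.73), np.float64(9.9))]
tray ((286.0, 118.0), 75.00676727294922) ((278.3389892578125, 110.99588775634766), (105.16677856445312, 135.82373046875), 146.91885375976562)
```

```bash
python3 - <<'E'
from h import *
s=load('w1')
def onplane(s,uv,n,p0):
    c,d=ray(s,uv); return c+d*(((p0-c)@n)/(d@n))[:,None]
for yf in(-.196,-.193,-.190):
    for th in(0.,):
        P=lambda uv:onplane(s,uv,np.array([0,1.,0]),np.array([0,yf,0]))
        z=P([[271.6,v] for v in(136.06-3.94,156.45,171.35,201.73,220.85,259.81,279.36)])[:,2]
        tops=P([[266.78,247.5],[276.51,247.5],[267.84,187.5],[276.42,187.5],[268.68,145],[276.3,145]])
        e=P([[247.65,277],[302.41,277],[295.72,277],[251.71,205],[292.73,205],[298.52,205],[289.98,130]])
        print(yf,'z',np.round(z*1e3,1),'\n slot x',np.round(tops[:,0]*1e3,2),'edges',np.round(e[:,0]*1e3,1))
print('strip top front edge xyz', onz(s,[[271.6,279.36],[271.6,283.01]],.232))
b=load('w2')
c=cv2.HoughCircles(cv2.cvtColor(b['image'],cv2.COLOR_RGB2GRAY)[:180],cv2.HOUGH_GRADIENT,1.5,200,param1=80,param2=20,minRadius=45,maxRadius=58)
print('hough',c)
w=np.array([[273.2,175],[273.18,200],[273.32,225],[273.24,250]]);W=onz(b,w,.046);print('web',W)
L=onz(b,[[272.78,300],[272.75,315]],.091);print('ledge',L, 'front',onz(b,[[272.8,288]],.091))
T=onz(b,[c[0,0,:2]],.010);print('tray',T,'edges',onz(b,[[273,156.]],.046))
print('led width',np.diff(onz(b,[[255.7,300],[289.86,300]],.091)[:,0]))
E
```

```text
-0.196 z [ 56.5  94.8 115.9 154.2 175.6 214.  231.1] 
 slot x [531.28 539.1  531.31 539.21 531.41 539.26] edges [517.1 558.7 553.6 517.3 553.6 558.7 554. ]
-0.193 z [ 60.3  98.1 118.9 156.7 177.8 215.8 232.7] 
 slot x [531.35 539.09 531.38 539.19 531.49 539.24] edges [517.4 558.4 553.4 517.6 553.4 558.4 553.8]
-0.19 z [ 64.  101.4 121.9 159.3 180.1 217.6 234.3] 
 slot x [531.43 539.07 531.46 539.17 531.56 539.22] edges [517.6 558.2 553.2 517.8 553.2 558.2 553.6]
strip top front edge xyz [[ 0.53533298 -0.19424228  0.232     ]
 [ 0.53529607 -0.20007287  0.232     ]]
hough [[[273.75 101.25  48.9 ]]]
web [[0.45762593 0.19518371 0.046     ]
 [0.45826036 0.17587478 0.046     ]
 [0.45904568 0.15571807 0.046     ]
 [0.45969276 0.13460675 0.046     ]]
ledge [[0.460147   0.11737603 0.091     ]
 [0.46052563 0.10528134 0.091     ]] front [[0.4598501  0.12676572 0.091     ]]
tray [[0.45614079 0.24744164 0.01      ]] edges [[0.45700312 0.20933621 0.046     ]]
led width [0.02351213]
```

```bash
python3 - <<'E'
from h import *
o=[np.pi,0,np.radians(92)]
env.servo_line([.4582,.177,.06],rate=.15)
env.servo_line([.4582,.177,.0135],rate=.06);st()
env.close_gripper(40);env.wait(.2);st()
env.servo_line([.4582,.177,.16],rate=.15);env.wait(.2);st()
env.move_ptp([.5353,-.194+.08+.035,.0135+.122],[np.pi,0,np.radians(90)]);env.wait(.4);st()
s=save('wrist','w3');save('scene','s3')
E
```

```text
t6.28 p [0.4584 0.177  0.0137] F [ 0.47 -0.33 -0.84] T [-0.06  0.06 -0.05] op0.0877
t7.64 p [0.4582 0.177  0.0135] F [ 0.09  0.2  -0.68] T [-0.04  0.09 -0.05] op0.0101
t8.97 p [0.458  0.177  0.1594] F [ 0.34  0.26 -2.23] T [-0.04  0.02 -0.04] op0.0096
t10.41 p [ 0.5353 -0.0785  0.1356] F [ 0.29  0.72 -1.84] T [0.01 0.04 0.  ] op0.0095
```

View pics/w3.png

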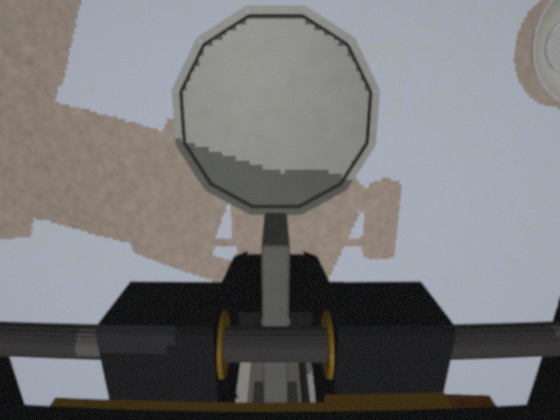

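Bracket held square: tray centre at (275,108), web straight at column 275. Now I'll push in while watching the force.

```bash
cat >> h.py <<'E'
def F(n=6):
    r=[]
    for _ in range(n): env.wait(.02); r.append(env.get_state()['contact_force'])
    return np.mean(r,0)
def step(p,d,n,lim,ax,f0,rate=.04):
    """advance n steps of d from p, stop when |dF[ax]|>lim"""
    p=np.array(p,float)
    for i in range(n):
        p=p+d; env.servo_line(p,rate=rate); f=F(4)-f0
        if abs(f[ax])>lim: break
    print('i',i,'cmd',np.round(p,4),'dF',np.round(f,2)); return p,f
E
python3 - <<'E'
from h import *
f0=F(10);np.save('f0.npy',f0);print(f0)
p=[.5353,-.079,.1355]
env.servo_line([.5353,-.096,.1355],rate=.08)
p,f=step([.5353,-.096,.1355],np.array([0,-.0015,0]),14,3.,1,f0);st()
np.save('p.npy',p)
save('wrist','w4');save('scene','s4');save('top','t4')
E
```

```text
[ 0.05910982  0.10275639 -2.46823561]
i 10 cmd [ 0.5353 -0.1125  0.1355] dF [-0.25  4.38  1.22]
t14.52 p [ 0.5352 -0.112   0.1355] F [-1.12  4.83 -1.91] T [0.7  0.09 0.02] op0.0097
```

```bash
python3 - <<'E'
from h import *
f0=np.load('f0.npy');p=np.load('p.npy')
p[1]+=.0008; env.servo_line(p,rate=.02);print(F()-f0)
p,f=step(p,np.array([0,0,-.0015]),12,2.5,2,f0);st()
np.save('p.npy',p)
s=save('scene','s5');w=save('wrist','w5')
o=cv2.resize(s['image'][130:250,120:280],(800,600),interpolation=cv2.INTER_CUBIC);cv2.imwrite('pics/s5c.png',o[:,:,::-1])
E
```

```text
[-0.20140727  2.79740022  0.96998353]
i 7 cmd [ 0.5353 -0.1117  0.1235] dF [-0.1   4.07  4.09]
t17.55 p [ 0.5354 -0.1117  0.1236] F [0.5  4.51 1.22] T [ 0.12  0.05 -0.01] op0.0096
```

View pics/s5c.png

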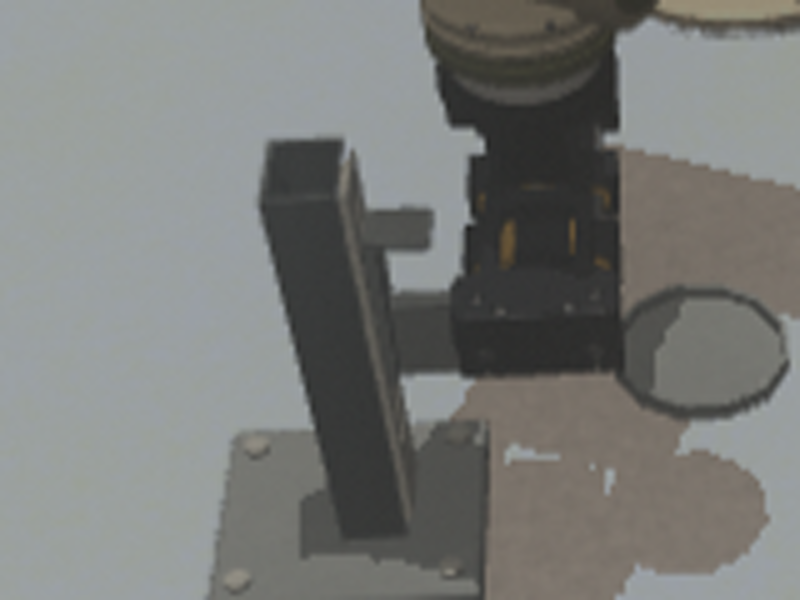

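The scene shows the claws in the slots with the ledge clear at crop (400,228). The bracket rests on the catch with about 4 N. I'll release it, retreat, and press on the pad with closed fingers.

```bash
python3 - <<'E'
from h import *
p=np.load('p.npy')
env.gripper_open();env.wait(.2);st()
env.servo_line([p[0],p[1],.245],rate=.12)
env.close_gripper(10)
s=save('wrist','w6');sc=save('scene','s6');st()
a=cv2.resize(sc['image'][130:250,120:280],(400,300),interpolation=cv2.INTER_CUBIC)
cv2.imwrite('pics/c6.png',np.hstack([a,cv2.resize(s['image'],(400,300))])[:,:,::-1])
E
```

```text
t19.07 p [ 0.5353 -0.1117  0.1235] F [ 0.74 -0.07  0.82] T [-0.07  0.09 -0.02] op0.0883
t21.63 p [ 0.5353 -0.1117  0.245 ] F [ 0.41  1.04 -0.35] T [-0.1   0.07  0.03] op0.0005
```

View pics/c6.png

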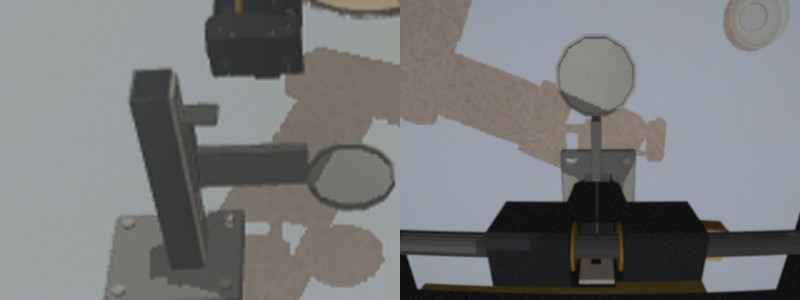

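It hangs level on the catch (left: ledge (200,115), tray (352,175)). Now I'll press on the pad.

```bash
python3 - <<'E'
from h import *
p=np.array([.5353,-.1735,.225]);env.servo_line(p,rate=.12);env.servo_line([*p[:2],.207],rate=.06);env.wait(.2)
f0=F(10);p[2]=.207;z0=None;L=[]
for i in range(40):
    d=.001 if z0 is None else .0007
    p[2]-=d;env.servo_line(p,rate=.03)
    f=F(3)-f0;z=env.get_state()['position'][2];L.append((round(p[2]*1e3,1),round(z*1e3,1),*np.round(f,1)))
    if z0 is None and f[2]>1.5: z0=p[2]
    if f[2]>12: break
    if z0 and z0-p[2]>.006 and f[2]>7: break
for l in L: print(*l)
print('z0',z0);st();np.save('p2.npy',np.r_[p,f0])
E
```

```text
206.0 206.0 -0.1 0.0 -0.0
205.0 205.0 -0.5 0.4 0.0
204.0 204.0 0.1 0.1 0.2
203.0 202.9 -0.2 0.1 0.2
202.0 202.2 -0.3 -0.3 2.6
201.3 201.8 -0.4 0.7 5.6
200.6 200.9 -0.2 0.4 5.1
199.9 199.9 -0.0 0.3 4.3
199.2 199.0 0.4 -0.1 3.3
198.5 198.3 -0.1 0.2 1.8
197.8 197.7 0.5 -0.2 2.0
197.1 197.0 -0.0 -0.2 1.3
196.4 196.3 0.2 -0.4 1.0
195.7 195.5 -0.3 0.2 -0.2
195.0 194.9 0.4 -0.0 -0.2
194.3 194.3 -1.0 0.1 -0.7
193.6 193.6 -0.5 0.2 -0.3
192.9 193.0 0.0 0.5 1.5
192.2 192.9 -1.1 0.9 5.6
191.5 192.8 -0.8 1.2 9.0
z0 0.20199999999999999
t29.14 p [ 0.5357 -0.1737  0.1928] F [-0.96  0.77  8.86] T [-0.    0.23 -0.02] op0.0003
```

Clear signature: a 5.6 N peak at the catch, then free travel, then a hard stop 9.4 mm lower. I'll retreat and check.

```bash
python3 - <<'E'
from h import *
env.servo_line([.5353,-.1735,.25],rate=.12);env.servo_line([.5353,-.06,.30],rate=.2)
o=[np.pi,np.radians(33),np.radians(90)]
env.move_ptp([.5373,-.078,.31],o);env.wait(.5);st()
s=save('wrist','w7');sc=save('scene','s7');t=save('top','t7')
a=cv2.resize(sc['image'][130:250,120:280],(400,300),interpolation=cv2.INTER_CUBIC)
b=cv2.resize(t['image'][100:280,130:430],(400,240))
b=np.vstack([b,np.zeros((60,400,3),'uint8')])
w=cv2.resize(s['image'],(400,300))
cv2.imwrite('pics/c7.png',np.vstack([np.hstack([a,w]),np.hstack([b,b*0])])[:,:,::-1])
# bystander change vs start
t0=load('top0')['image'].astype(int)
for n,(x,y) in dict(jar=(158,164),dish=(268,151),box=(397,167)).items():
    print(n,np.abs(t['image'][y-20:y+20,x-20:x+20].astype(int)-t0[y-20:y+20,x-20:x+20]).mean())
# expected pixel of ledge top (home vs catch) in scene
l0=np.array([[.5473,-.1765,.1928]])
print(proj(sc,l0),proj(sc,l0+[0,0,.0094]),(proj(sc,l0)-[120,130])*2.5)
E
```

```text
t31.66 p [ 0.5373 -0.0782  0.31  ] F [-0.13  0.29 -0.01] T [0.15 0.07 0.03] op0.0005
jar 9.365
dish 10.453958333333333
box 10.513541666666667
[[200.49878858 180.77541282]] [[199.91052188 177.62444716]] [[201.24697144 126.93853206]]
```

View pics/c7.png

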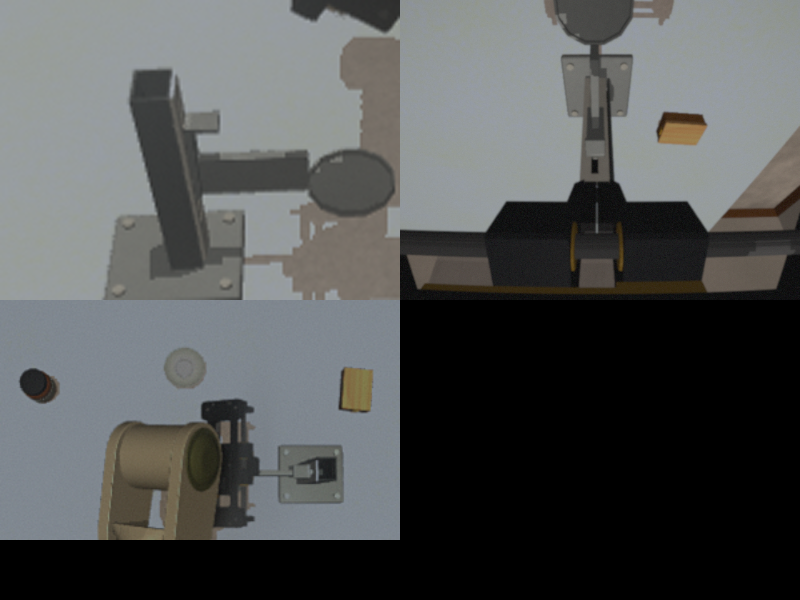

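The bracket sits level and lower: ledge about 115→121 and tray 175→182 in the crop, roughly 9 mm. The bystanders are in place and the gripper is clear. Handing in.

```bash
python3 -c "
from h import *
hand_in()"
```

```text
the job is handed in; nothing more can be done
```

The bracket is hung on the stand with its claws in the top two slots, pressed past the spring catch and released. I handed the job in soon after 31.7 s on the robot clock, and it reports no verdict.

- **Finding the slots:** the wrist and top cameras both put the slots about 2–2.5 mm to one side of the channel's middle (x ≈ 0.5355). I gripped the web there, and both claws went in at the first try.
- **Hanging:** the back plate met the strip at about 4 N. I lowered the bracket 12 mm onto the catch, let go, and it hung level.
- **Pressing home:** I pressed on the pad with closed fingers. The force rose to about 5.6 N at the catch, fell to nothing, then hit a hard stop 9.4 mm lower. I stopped there at 9 N, under the 15 N limit.
- **Last checks:** the pictures show the bracket level and about 9 mm lower than before pressing, with the gripper clear and reading no contact force. That puts it about 1.8 mm above nominal home, within the stated ±4 mm.
- **What did not agree:** my automatic before-and-after check on the jar, dish and slide box was inconclusive, differing by about 10 grey levels for all three, probably from lighting or noise. By eye in the top view they are where they were. The stand's yaw estimates also scattered by about ±0.4°, so I used 90°.

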